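# Clamp the bangle with the ratchet thimble

## Task

A brass bangle lies ready to be clamped under the foot of one of the two small screw presses. Turn that press's ratchet thimble clockwise, seen from above, until the foot is down on the bangle and the slip clutch gives way, let it slip by at least 15 degrees, then let go and leave the bangle clamped. Do not touch the empty press.

Things in the scene. Friction and masses are not known exactly. Their poses are not given: they have to be found in the camera images.
- thimble (a point): Centre (half-way up, on its axis) of the loaded press's ratchet thimble: upright round knurled steel cap, 32 mm diameter, 38 mm tall, centre 119 mm above the bench; grip it from above at any yaw. Below it a 26 mm collar, 14 mm tall, then the press arm, top at 85 mm. Nothing near is as high. It stays at this height when turned. 0.08 N m turns it, 0.12 N m slips the clutch. Its frame turns with it.
- ratchet (a joint): Slip of that thimble's clutch, rad: how far the thimble has turned clockwise (from above) relative to the collar below it. 0 at the start (black marks on cap top and collar side in line); stays near 0 until the foot is tight on the bangle, then grows. One grasp and about 80 degrees clockwise always suffices; turning further does no harm; the screw stays put when released.
- foot: Loaded press's white round foot, 18 mm diameter, on the thimble's axis; origin mid-underside. Starts 1.4 to 3.6 mm above the bangle and sinks 4 mm per rad of clockwise turn, so it lands after 20 to 52 degrees, at 20 mm above the bench. The brass bangle (68 mm across, 8 mm thick) lies flat on the 12 mm base plate, its rim under the foot, its middle 30 mm along the foot's x axis.
- spare_press: The empty screw press, same build: bolted-down grey base plate 150 x 90 x 12 mm with column and arm, thimble top 138 mm above the bench, but no bangle. Not to be touched. Origin on the bench under its thimble; x points from its column (46 mm behind the axis) to the open end. The presses' thimbles are at least 240 mm apart; either may be on the left.

How it is judged:
By the outcome, as a careful person would: the job done as asked, in the order asked, and still so for the second after the job is handed in, with the robot touching nothing.
It also fails if it takes over 32 s, if anything falls off the work surface, if the arm or the gripper's body presses on something with over 40 N, if the wrist force passes 120 N, or if a joint passes its speed limit or range.

## Robot

A 7-joint arm with a two-finger parallel gripper is mounted at the origin on the work surface. World frame = base frame: x ahead of the robot, y to its left, z up, the work surface at z = 0. Lengths are in mm, angles in rad, forces in N, time in s.
With the tool pointing down it reaches from about 400 to 900 mm from the base axis. Payload 5.6 kg.
Tool frame: the origin (TCP) lies midway between the tips of the shut fingers; the grasp point (between the pads) lies 19 mm behind it; z points along the fingers, y is the line along which they close (so a half turn about z gives the same grasp; the last joint's range is limited). The gripper opens to 92 mm and grips with 3 to 60 N. Pads are 20 mm wide; open, the fingers measure 128 mm over their backs; the gripper's body (75 mm by 189 mm) begins 69 mm behind the grasp point.
Start: joints at [-1.393, 0.468, -0.012, 1.603, 0.006, 1.071, -0.056], TCP at [142.398, 634.217, 214.592] pointing down, gripper open.
Joint ranges: [-2.53, 2.53], [-0.31, 2.02], [-1.57, 1.55], [0.28, 2.44], [-1.29, 4.43], [0.15, 1.84], [-2.92, 2.92]. Speed limits (rad/s): [2.57, 2.57, 3.14, 3.14, 3.14, 3.14, 3.14].

## Interface

Orientations are given as a rotation vector (axis times angle).
In Python, from cell import robot, grip, kin, viewer gives the robot as it stands. Calls block until the motion is done:
- robot.movep(position, orientation): joint-space move of the TCP to a pose.
- robot.servo_line(position, feed=150, rotation=None): straight line of the TCP; rotation=None keeps the orientation; feed is the mean speed in mm/s.
- robot.goto_joints(angles): joint-space move.
- grip(opening, newtons=None): opening from 0.0 (shut) to 1.0 (fully open); newtons is the grip in N (None keeps the last); returns when the fingers have stopped.
- robot.hold(seconds).
- kin.ik(position, orientation): joint angles nearest the present ones, or None.
- robot.observe(): the state.
- viewer.read_camera(name): name is "scene" or "top" or "wrist"; returns the picture (400x640x3 uint8, red, green, blue); there is no depth.
- viewer.camera_info(name): a dict with "camera_matrix" (3x3 intrinsics, pixels), "k1" (the pictures are not rectified: a ray, as slopes to the right and down, at radius r is drawn at 1 + k1 r^2 times it, then the intrinsics apply), "R" (3x3) and "t" (3): a world point X has camera coordinates R X + t. Camera axes: x right, y down, z forward; pixel columns grow to the right and rows downward; lengths in mm; the calibration is good to about 2 mm. A picture is of the moment at which its call begins: read the wrist's pose just before it. camera_info takes no time and is no camera call; for the wrist camera it gives the pose at the moment of the call.
A pose or a line that the arm cannot do raises robot.IKError and nothing moves.
- robot.job_done(): hands the job in; it is judged then, once.
Trained networks look in the newest picture that a camera, given by its name, has taken for a name from the list of things; names that differ only in an ending like _2 or _b are one class to them, and where a whole thing is asked for, a point or a joint stands for the part that bears it (a point fixed in the world has none). Each returns a list of dicts, best first, with "confidence" (0 to 1); they miss things now and then, are a little off and sometimes report something else, mostly with a low value. They report only what shows in the picture. A call takes as long as a camera call.
- viewer.silhouettes(name, camera): "mask" (400x640 bool, what is visible of it).
- viewer.pinpoint(name, camera): "at" ([x, y, z] in mm, in the coordinates of the camera as it stood for that picture, good to about 4 mm: a listed point, or the origin of a listed thing).
The state is a dict: "t": time; "joints": joint angles; "joint_velocities": joint speeds; "joint_torque": joint torques, N m; "tcp_pos": TCP position; "tcp_rot": TCP orientation; "contact_force": force on the tool from outside, world axes, zero at the start; "wrist_torque": the same for the moment, N m; "grip_width": opening from 0.0 (shut) to 1.0 (fully open); "grip_force": force on a finger pad.
Only numpy, scipy, OpenCV 4.12 (cv2) and the standard library are available. Lean on these libraries where they do the work, as an engineer would, in place of code of your own. Each camera call takes 0.05 s, during which the arm holds its last target. There are 200 camera calls.

## Working session

There is one attempt and no reset: what is moved stays moved. The work goes in short steps, each a Python script; the robot and the scene stay as the last script left them, time stands still between calls to the robot, and variables do not carry over. Pictures are saved under pics/ and viewed, at most 10 in all, crops included, and the job is handed in when it is done.

```bash
ls; mkdir -p pics; cat > h.py <<'E'
import numpy as np, cv2
from cell import robot, grip, kin, viewer
def world(p,i): return np.array(i["R"]).T@(np.array(p)-np.array(i["t"]))
def save(im,f): cv2.imwrite("pics/"+f,cv2.cvtColor(im,cv2.COLOR_RGB2BGR))
E
python3 - <<'E'
from h import *
for c in ["scene","top"]:
    i=viewer.camera_info(c); im=viewer.read_camera(c); save(im,c+"0.png")
    for n in ["thimble","foot","spare_press"]:
        for d in viewer.pinpoint(n,c)[:3]: print(c,n,round(d["confidence"],2),world(d["at"],i).round(1))
print(robot.observe()["t"])
E
```

```text
pics
scene thimble 0.7 [471.1 190.5 121.4]
scene foot 0.4 [469.2 192.1  19.9]
scene spare_press 0.58 [ 541.7 -134.6   -2. ]
top thimble 0.74 [468.3 189.6 118.3]
top spare_press 0.96 [ 541.8 -130.6   -1.5]
0.4
```

View pics/scene0.png

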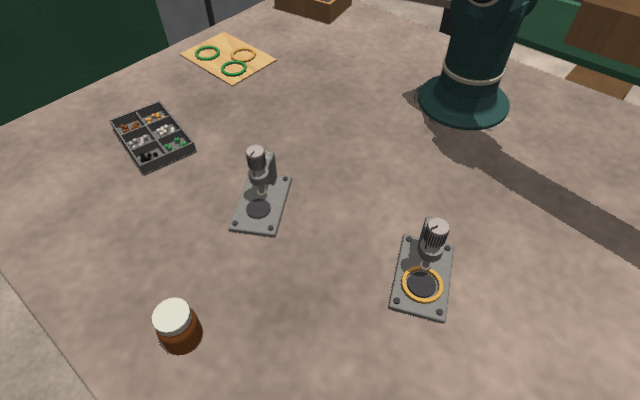

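View pics/top0.png

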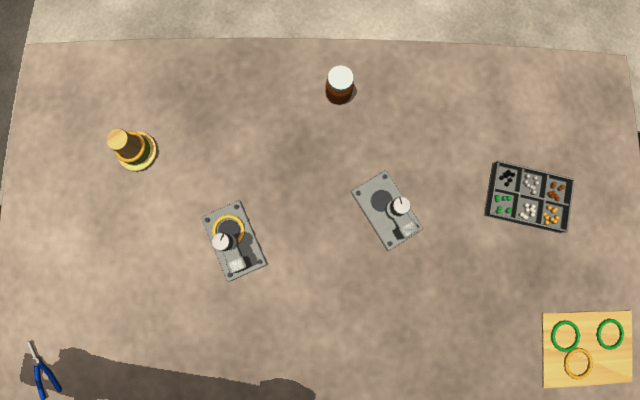

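The loaded press (bangle on the plate) is the left one: scene px (434,235), top px (221,242). The thimble is at about (470,190). The spare is at (541,-132).

```bash
cat >> h.py <<'E'
from scipy.spatial.transform import Rotation as R
def rot(yaw): return (R.from_euler('z',yaw)*R.from_rotvec([np.pi,0,0])).as_rotvec()
E
python3 - <<'E'
from h import *
c=np.array([469.5,190,0])
# choose start yaw with room for 115 deg clockwise
for y in np.arange(-180,180,30):
    q=kin.ik(c+[0,0,230],rot(np.radians(y)))
    print(y,None if q is None else np.round(q,2))
print(R.from_rotvec(robot.observe()["tcp_rot"]).as_matrix().round(2))
E
```

```text
-180 [-0.71  0.2   0.29  1.95 -0.07  1.    1.19]
-150 [-0.61  0.2   0.18  1.94 -0.04  1.    1.69]
-120 [-0.54  0.21  0.1   1.94 -0.02  1.    2.19]
-90 [-0.46  0.21  0.01  1.93 -0.    1.    2.69]
-60 [-1.49  0.49  1.37  1.99 -0.54  1.11 -2.51]
-30 [-1.49  0.49  1.37  1.99 -0.54  1.11 -1.98]
0 [-1.06  0.23  0.71  1.97 -0.18  1.   -1.84]
30 [-1.01  0.22  0.65  1.97 -0.16  1.   -1.33]
60 [-0.94  0.22  0.57  1.96 -0.14  1.   -0.83]
90 [-0.89  0.21  0.51  1.96 -0.12  1.   -0.32]
120 [-0.83  0.21  0.44  1.96 -0.11  1.    0.18]
150 [-0.77  0.21  0.37  1.95 -0.09  1.    0.68]
[[-0.98  0.22 -0.  ]
 [ 0.22  0.98 -0.  ]
 [-0.   -0.   -1.  ]]
```

```bash
python3 - <<'E'
from h import *
robot.movep([469.5,190,230],rot(np.radians(150)))
robot.hold(0.2)
i=viewer.camera_info("wrist"); im=viewer.read_camera("wrist"); save(im,"w0.png")
for n in ["thimble","foot"]:
    for d in viewer.pinpoint(n,"wrist")[:3]: print(n,round(d["confidence"],2),world(d["at"],i).round(1))
for s in viewer.silhouettes("thimble","wrist")[:2]:
    ys,xs=np.nonzero(s["mask"]); print(s["confidence"],xs.min(),xs.max(),ys.min(),ys.max())
def proj(X):
    r,_=cv2.Rodrigues(np.array(i["R"]))
    return cv2.projectPoints(np.array([X],float),r,np.array(i["t"],float),np.array(i["camera_matrix"]),np.array([i["k1"],0,0,0.]))[0].ravel().round(1)
print(proj([469.5,190,138]),proj([469.5,190,119]),proj([479.5,190,138]),proj([469.5,200,138]))
o=robot.observe();print(o["t"],o["tcp_pos"],o["joints"])
E
```

```text
thimble 0.58 [471.7 188.7 116.6]
0.83 304 344 182 227
[321.9 209.1] [321.9 203.2] [328.1 219.4] [332.7 203.1]
2.7917 [469.46068576 190.17934166 229.96315618] [-0.77110435  0.20590257  0.3678625   1.95288733 -0.08758165  0.99802116
  0.68469973]
```

View pics/w0.png

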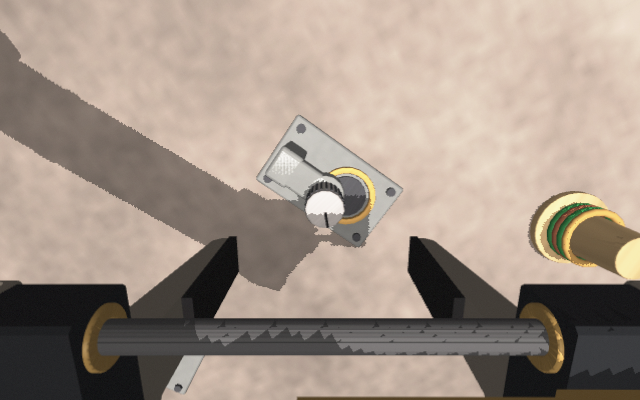

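The thimble's cap top is centred near px (325,209), about 2 mm right of the prediction. I'll go lower and measure the disc.

```bash
python3 - <<'E'
from h import *
robot.servo_line([470.3,191,175],feed=100); robot.hold(0.2)
i=viewer.camera_info("wrist"); im=viewer.read_camera("wrist")
m=viewer.silhouettes("thimble","wrist")[0]["mask"]
ys,xs=np.nonzero(m); print(xs.min(),xs.max(),ys.min(),ys.max())
x0,y0=xs.min()-40,ys.min()-40
g=im[y0:ys.max()+40,x0:xs.max()+40]
save(cv2.resize(g,None,fx=4,fy=4),"w1.png"); print(x0,y0,g.shape)
r,_=cv2.Rodrigues(np.array(i["R"])); 
P=np.array([[470.3,191,138],[480.3,191,138],[470.3,201,138]]+[[470.3+16*np.cos(a),191+16*np.sin(a),138] for a in np.linspace(0,6.28,60)],float)
p=cv2.projectPoints(P,r,np.array(i["t"],float),np.array(i["camera_matrix"]),np.array([i["k1"],0,0,0.]))[0][:,0]
print(p[:3].round(1),p[3:].min(0),p[3:].max(0))
v=g.min(2)>190
n,l,s,c=cv2.connectedComponentsWithStats(v.astype(np.uint8)); 
for k in range(1,n):
  if s[k,4]>100: print(s[k]+[x0,y0,0,0,0],c[k]+[x0,y0])
E
```

```text
298 347 194 251
258 154 (137, 129, 3)
[[321.7 230.2]
 [329.4 242.8]
 [335.2 222.8]] [296.97672195 206.27088759] [346.5203318  253.23019155]
[ 258  155   87   51 1254] [287.53668262 178.30143541]
[314 154  21  27 310] [322.60322581 165.38709677]
[335 158  23  17 198] [346.6969697  166.63131313]
[301 208  45  18 560] [323.0625     217.10357143]
```

View pics/w1.png

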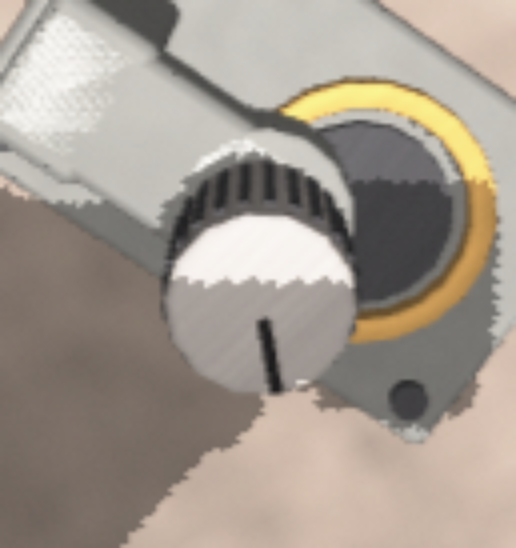

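The cap-top disc spans px x 299–347 and y 207–252, so it is about 1 mm off the prediction. Descending and gripping gently first.

```bash
python3 - <<'E'
from h import *
robot.servo_line([470.8,191.5,103],feed=80)
def st(s):
    o=robot.observe(); print(s,round(o["t"],2),np.round(o["tcp_pos"],1),np.round(o["contact_force"],1),np.round(o["wrist_torque"],2),round(o["grip_width"]*92,1),round(o["grip_force"],1),np.round(o["joints"][6],2))
st("down"); grip(0.3,8); robot.hold(.2); st("grip8")
E
```

```text
down 4.84 [471.2 191.6 103.4] [ 0.1 -1.1  0.4] [-0.02 -0.01  0.03] 92.0 0.0 0.77
grip8 5.97 [470.7 191.4 103. ] [-0.8 -0.8  1.5] [-0.17  0.11  0.03] 31.9 8.0 0.77
```

```bash
python3 - <<'E'
from h import *
def st(s):
    o=robot.observe(); y=R.from_rotvec(o["tcp_rot"]).as_matrix()[:2,0]
    print(s,round(o["t"],2),np.round(o["tcp_pos"],1),"yaw",round(np.degrees(np.arctan2(y[1],y[0]))),np.round(o["contact_force"],1),np.round(o["wrist_torque"],3),round(o["grip_width"]*92,1),round(o["grip_force"],1))
grip(0.2,45); robot.hold(.1); st("grip45")
q=np.array(robot.observe()["joints"])
for k in range(1,8):
    robot.goto_joints(q-np.r_[np.zeros(6),k*np.radians(15)]); robot.hold(.05); st(k*15)
E
```

```text
grip45 6.29 [470.8 191.4 103. ] yaw 150 [-0.8 -0.7  0.5] [-0.19   0.185  0.014] 31.3 45.0
15 6.7 [470.8 191.4 103. ] yaw 135 [-1.  -0.8  1. ] [-0.203  0.15   0.004] 30.9 45.0
30 7.11 [470.7 191.4 103. ] yaw 120 [-0.6 -1.6  1.5] [-0.211  0.129  0.059] 31.4 45.0
45 7.52 [470.7 191.4 103. ] yaw 105 [ 0.2 -0.9  1. ] [-0.207  0.2    0.067] 31.3 45.0
60 7.92 [470.7 191.4 103. ] yaw 90 [-1.3  0.1  0.4] [-0.244  0.238  0.068] 30.9 45.0
75 8.33 [470.7 191.3 103. ] yaw 75 [-1.3 -1.   1. ] [-0.313  0.327 -0.02 ] 31.5 45.0
90 8.74 [470.6 191.3 102.9] yaw 60 [-1.6 -0.5  1.6] [-0.306  0.406  0.005] 31.2 45.0
105 9.15 [470.7 191.4 103. ] yaw 45 [-1.3 -0.6  2.2] [-0.331  0.443  0.053] 31.6 45.0
```

```bash
python3 - <<'E'
from h import *
grip(0.8); robot.servo_line([470.7,191.4,215],feed=120); robot.hold(.2)
im=viewer.read_camera("wrist"); s=viewer.silhouettes("thimble","wrist")
ys,xs=np.nonzero(s[0]["mask"]); print(xs.min(),xs.max(),ys.min(),ys.max())
g=im[ys.min()-30:ys.max()+40,xs.min()-40:xs.max()+40]
a=cv2.resize(g,(400,400))
i=viewer.read_camera("scene"); b=cv2.resize(i[205:285,390:470],(400,400),interpolation=cv2.INTER_CUBIC)
save(np.hstack([a,b]),"w2.png"); print(robot.observe()["t"])
E
```

```text
302 344 184 233
11.3417
```

View pics/w2.png

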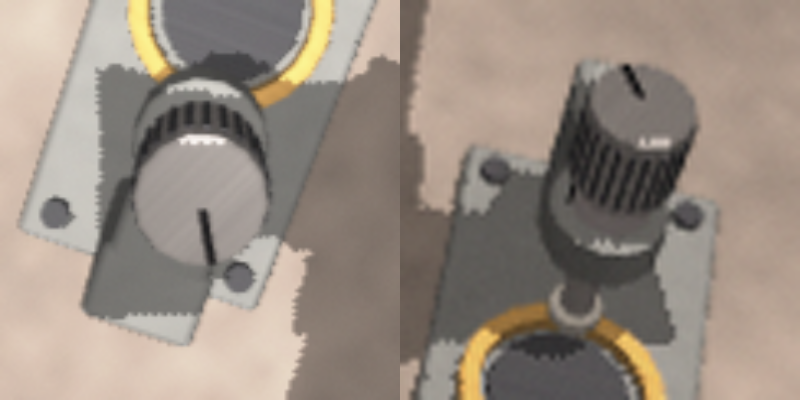

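The cap mark kept its place in the gripper frame (crop px 210,240), so the thimble turned the full 105°. In the scene crop the collar mark (572,190) trails the cap mark (632,80) clockwise, so the clutch slipped well over 15°. The foot sits on the bangle rim, and the gripper is clear.

```bash
python3 -c "
from h import *
print(robot.job_done())"
```

```text
the job is handed in; nothing more can be done
None
```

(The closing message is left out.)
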